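Load dip-test sticks into the incubator

TASK

Load the two dip-test sticks into the incubator: drop each one tip-down into the channel of its own colour until it stands fully home, with its result window facing the front of the incubator, then swing the clear hood shut over them. Do not knock over the two sample vials.

Things in the scene. Friction and masses are not known exactly. Their poses are not given: they have to be found in the camera images.
- incubator: Fixed white incubator, 134 mm deep (x), 176 wide (y), level deck at 68 mm. Origin: centre of underside; -x its front (display, lamps), +x its back (hood hinge). Three narrow channels open in the deck, marked by coloured plates: blue at y +50, yellow 0, green -50 mm (stays empty). They lean 30 deg: a stick in one has its tip low and to the front, its head up and to the back.
- channel_blue (a point): Centre of the blue channel's floor, 11 mm above the underside. z axis: up along the channel (30 deg from vertical, leaning to the incubator's back); y: the incubator's y; x: to the back and down. Channel 18 mm wide (y), 10 mm thick (x), 66 mm deep: its mouth in the deck is at z = 66 mm.
- channel_yellow (a point): The same for the yellow channel.
- hood_hinge (a point): Middle of the hood's hinge line, at the incubator's back edge (x = +65 mm, z = 71 mm in its frame); axes parallel to the incubator's. The hinge line is the y axis.
- hood (a joint): Hood angle: 0 shut, grows up and back to 2.0 rad; starts at 1.6 to 1.78. Friction hinge, stays where left; 1 to 2 N at its front edge moves it. Clear box with grey rim, open below, walls 3 mm. Shut, it reaches 118 mm forward of the hinge, 168 wide (y), flat top 66 mm above the hinge; a 9 x 40 mm lip in front. Open at 1.57 its flat top faces back, its front wall is uppermost.
- hood_top (a point): Point on the outside of the hood's flat top, 90 mm from the hinge line along the top and 66 mm off it (moves with the hood; x, y, z axes as the incubator's when shut).
- stick_blue: Loose dip-test stick, white with blue head and band, 126 x 14 x 7 mm, 14 g. Origin: mid-length on its flat back face; x to the head (end +63 mm), y across, z out of the window face (+7 mm; window at x 1 to 31). Absorbent tip 8 x 3 mm from x -41 to -63; rounded shoulders at -45. Starts level, window up, on a loose weighing boat 18 mm high (30 g), its head jutting about 49 mm past its rim.
- stick_yellow: Loose dip-test stick, white with yellow head and band, 126 x 14 x 7 mm, 14 g. Origin: mid-length on its flat back face; x to the head (end +63 mm), y across, z out of the window face (+7 mm; window at x 1 to 31). Absorbent tip 8 x 3 mm from x -41 to -63; rounded shoulders at -45. Starts level, window up, on a loose weighing boat 18 mm high (30 g), its head jutting about 49 mm past its rim.
- stick_blue_tip (a point): End of the absorbent tip of the blue stick, on its centre line.
- stick_yellow_tip (a point): End of the absorbent tip of the yellow stick, on its centre line.
- vial_red: Loose sample vial with red cap, 18 mm diameter, 62 mm high, standing on the worktop. Origin: centre of its underside, z up.
- vial_green: Loose sample vial with green cap, 20 mm diameter, 55 mm high, standing on the worktop. Origin: centre of its underside, z up.

How it is judged:
By the outcome, as a careful person would: the job done as asked, in the order asked, and still so for the second after the job is handed in, with the robot touching nothing.
It also fails if it takes over 72 s, if anything falls off the work surface, if the arm or the gripper's body presses on something with over 40 N, if the wrist force passes 120 N, or if a joint passes its speed limit or range.

ROBOT

A 7-joint arm with a two-finger parallel gripper is mounted at the origin on a cart in front of the work surface, level with it; the furniture and walls round the work are solid. World frame = base frame: x ahead of the robot, y to its left, z up, the work surface at z = 0. Lengths are in m, angles in degrees, forces in N, time in s.
With the tool pointing down it reaches from about 0.35 to 0.775 m from the base axis. Payload 3.1 kg.
Tool frame: the origin (TCP) lies at the very end of the fingers, on their centre line; the grasp point (between the pads) lies 19 mm behind it; z points along the fingers, y is the line along which they close (so a half turn about z gives the same grasp; the last joint's range is limited). The gripper opens to 85 mm and grips with 20 to 120 N. Pads are 22 mm wide; open, the fingers measure 114 mm over their backs; the gripper's body (76 mm by 85 mm) begins 54 mm behind the grasp point. The pads swing forward as they close: fully open they stand 13 mm farther back than shut.
Start: joints at [-2.389, 17.813, 0.802, 86.603, -0.252, 75.585, -1.558], TCP at [0.55, 0, 0.208] pointing down, gripper open.
Joint ranges: [-154.91, 154.91], [-16.99, 109.72], [-72.82, 74.43], [7.12, 147.25], [-82.49, 262.49], [11.32, 116.49], [-174.64, 174.64]. Speed limits (degrees/s): [159.86, 159.86, 180, 180, 180, 180, 180].

INTERFACE

Orientations are given as [roll, pitch, yaw] about the fixed x, y, z axes, in that order (R = Rz(yaw) Ry(pitch) Rx(roll)).
In Python, from station import robot, optics, planner gives the robot as it stands (robot), with the cameras (optics) and the kinematics (planner). Calls block until the motion is done:
- robot.move_to(position, orientation): joint-space move of the TCP to a pose.
- robot.line_to(position, orientation=None, velocity=0.15, f_stop=None): straight line of the TCP; orientation=None keeps the orientation; velocity is the mean speed in m/s. With f_stop (N) it stops when the force on the tool has changed by that much, and returns True; else False.
- robot.move_j(angles): joint-space move.
- robot.gripper_to(opening, force=None): opening from 0.0 (shut) to 1.0 (fully open); force is the grip in N (None keeps the last); returns when the fingers have stopped.
- robot.pause(seconds).
- planner.inverse_kinematics(position, orientation): joint angles nearest the present ones, or None.
- robot.sense(): the state.
- optics.grab_frame(name): name is "scene" or "side" or "wrist"; returns the picture (480x640x3 uint8, red, green, blue); there is no depth.
- optics.calibration(name): a dict with "mtx" (3x3 intrinsics, pixels), "extrinsics" (4x4, takes a point from world to camera coordinates); the wrist camera has in their place "T_tool_cam" (4x4, takes a point from camera to tool coordinates, whose origin is the TCP and whose axes are the flange's). Camera axes: x right, y up, looking along -z (the intrinsics and any distortion apply to the point x, -y, -z); pixel columns grow to the right and rows downward; lengths in m; the calibration is good to about 2 mm. A picture is of the moment at which its call begins: read the wrist's pose just before it. calibration takes no time and is no camera call.
A pose or a line that the arm cannot do raises robot.PlanningError and nothing moves.
- robot.close_job(): hands the job in; it is judged then, once.
The state is a dict: "time_s": time; "joint_positions": joint angles; "dq": joint speeds; "joint_torque": joint torques, N m; "tool_pos": TCP position; "eef_rot": TCP orientation; "contact_force": force on the tool from outside, world axes, zero at the start; "torque": the same for the moment, N m; "finger_gap": opening from 0.0 (shut) to 1.0 (fully open); "gripper_force": force on a finger pad.
Only numpy, scipy, OpenCV 4.12 (cv2) and the standard library are available. Lean on these libraries where they do the work, as an engineer would, in place of code of your own. Each camera call takes 0.05 s, during which the arm holds its last target. There are 200 camera calls.

## Working session

There is one attempt and no reset: what is moved stays moved. The work goes in short steps, each a Python script; the robot and the scene stay as the last script left them, time stands still between calls to the robot, and variables do not carry over. Pictures are saved under pics/ and viewed, at most 10 in all, crops included, and the job is handed in when it is done.

```bash
ls; mkdir -p pics
python3 - <<'E'
from station import robot, optics, planner
import cv2,numpy as np
np.set_printoptions(precision=4,suppress=True)
for n in("scene","side","wrist"):
    im=optics.grab_frame(n); cv2.imwrite(f"pics/{n}0.png",im[:,:,::-1]); print(n,optics.calibration(n))
print(robot.sense())
E
```

```text
pics
station.py
scene {'mtx': array([[477.8518,   0.    , 321.0441],
       [  0.    , 477.8518, 240.0061],
       [  0.    ,   0.    ,   1.    ]]), 'extrinsics': array([[ 0.6504, -0.7593, -0.0212, -0.2932],
       [ 0.446 ,  0.3592,  0.8198, -0.3464],
       [-0.6148, -0.5427,  0.5722, -0.8853],
       [ 0.    ,  0.    ,  0.    ,  1.    ]])}
side {'mtx': array([[501.7859,   0.    , 321.1706],
       [  0.    , 501.7859, 237.4065],
       [  0.    ,   0.    ,   1.    ]]), 'extrinsics': array([[-0.9663, -0.2573,  0.0009,  0.5137],
       [ 0.1758, -0.6578,  0.7324, -0.1286],
       [-0.1879,  0.7078,  0.6809, -1.1331],
       [ 0.    ,  0.    ,  0.    ,  1.    ]])}
wrist {'mtx': array([[370.0701,   0.    , 315.8954],
       [  0.    , 370.0701, 238.5196],
       [  0.    ,   0.    ,   1.    ]]), 'T_tool_cam': array([[-0.0008,  0.9663,  0.2574,  0.0653],
       [ 1.    ,  0.0005,  0.0011, -0.0003],
       [ 0.0009,  0.2574, -0.9663, -0.1656],
       [ 0.    ,  0.    ,  0.    ,  1.    ]])}
{'time_s': 0.15, 'joint_positions': array([-2.3896, 17.8508,  0.8026, 86.6692, -0.2507, 75.5829, -1.5555]), 'dq': array([ 0.0386, -0.1328,  0.0454, -0.282 ,  0.023 , -0.0427, -0.0708]), 'joint_torque': array([  0.001 , -38.0271,   0.1465, -23.0848,   0.0122,   0.0097,
        -0.    ]), 'tool_pos': array([0.5494, 0.    , 0.2067]), 'eef_rot': array([-179.8991,    0.006 ,   90.0074]), 'contact_force': array([ 0.6217,  0.0379, -0.0575]), 'torque': array([ 0.0329, -0.0231, -0.0063]), 'gripper_force': 0.0, 'finger_gap': 0.9953554290084028}
```

View pictures.

View pics/scene0.png

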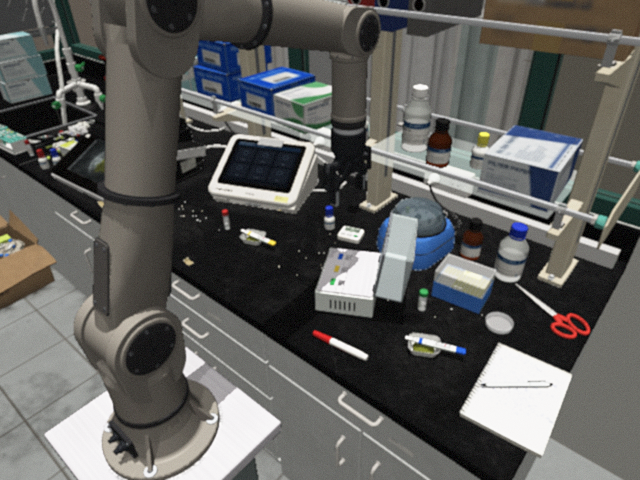

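View pics/side0.png

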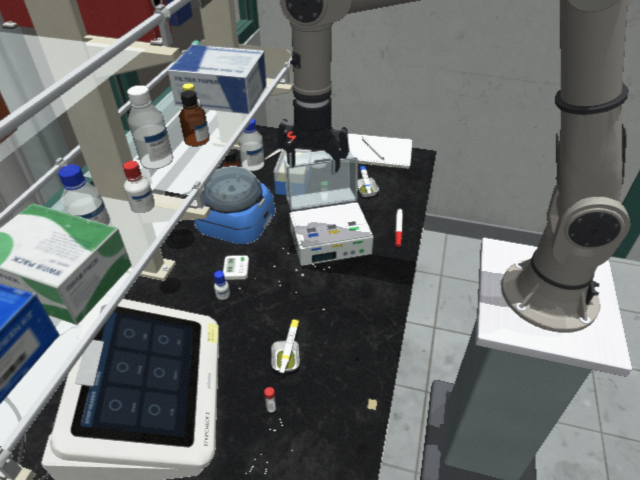

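View pics/wrist0.png

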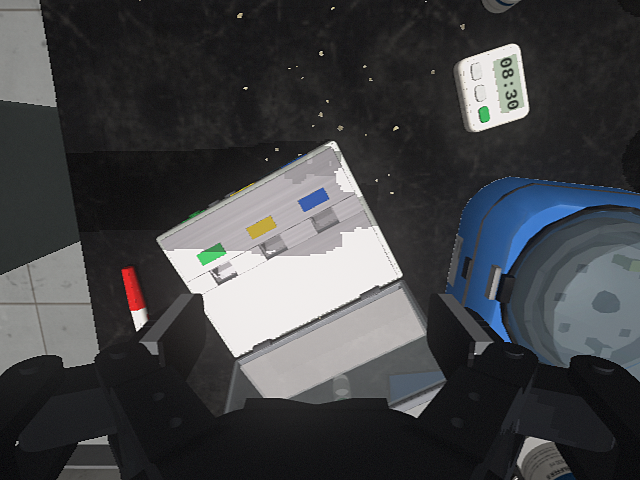

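```bash
cat > h.py <<'E'
import numpy as np,cv2
from scipy.spatial.transform import Rotation as Ro
np.set_printoptions(precision=4,suppress=True)
from station import robot, optics, planner
def Twc():  # wrist cam pose in world, read now
    s=robot.sense(); T=np.eye(4); T[:3,:3]=Ro.from_euler('xyz',s['eef_rot'],degrees=True).as_matrix(); T[:3,3]=s['tool_pos']
    return T@optics.calibration('wrist')['T_tool_cam']
def campose(n): return Twc() if n=='wrist' else np.linalg.inv(optics.calibration(n)['extrinsics'])
def ray(n,px,T):
    K=optics.calibration(n)['mtx']; p=np.linalg.inv(K)@[px[0],px[1],1]
    return T[:3,3],T[:3,:3]@[p[0],-p[1],-p[2]]
def onz(n,px,T,z):
    o,d=ray(n,px,T); return o+d*(z-o[2])/d[2]
def proj(n,P,T):
    K=optics.calibration(n)['mtx']; p=np.linalg.inv(T)@[*P,1]; q=K@[p[0],-p[1],-p[2]]; return q[:2]/q[2]
def blobs(im,lo,hi,amin=8):
    hsv=cv2.cvtColor(im,cv2.COLOR_RGB2HSV); m=cv2.inRange(hsv,lo,hi)
    k,_,st,c=cv2.connectedComponentsWithStats(m)
    return [(np.round(c[i],1),st[i]) for i in range(1,k) if st[i,4]>=amin]
def tri(p):  # least squares of rays [(o,d)]
    A=0;b=0
    for o,d in p:
        d=d/np.linalg.norm(d);M=np.eye(3)-np.outer(d,d);A=A+M;b=b+M@o
    return np.linalg.solve(A,b)
E
python3 - <<'E'
from h import *
w=cv2.imread('pics/wrist0.png')
cv2.imwrite('pics/c1.png',cv2.resize(w[130:400,140:440],None,fx=2.2,fy=2.2,interpolation=cv2.INTER_CUBIC))
im=w[:,:,::-1].copy(); T=Twc()
R={'blue':((105,150,80),(125,255,255)),'yel':((18,120,100),(34,255,255)),'green':((45,120,80),(75,255,255)),'red':((0,150,80),(6,255,255))}
for c,r in R.items():
    for b in blobs(im,*r,60): 
        if b[1][4]<3000: print('wrist',c,b[0],b[1],onz('wrist',b[0],T,.068))
for n in('scene','side'):
    im=cv2.imread(f'pics/{n}0.png')[:,:,::-1].copy(); T=campose(n)
    for c,r in R.items():
        for b in blobs(im,*r,8):
            P=onz(n,b[0],T,.02)
            if .2<P[0]<.9 and abs(P[1])<.6 and b[1][4]<800: print(n,c,b[0],b[1],P)
E
```

```text
wrist blue [492.2 216.8] [ 447  177  186  126 2400] [0.6961 0.0031 0.068 ]
wrist blue [313.3 199.3] [298 188  31  24 340] [0.5464 0.0178 0.068 ]
wrist yel [261.1 227.1] [246 216  30  23 354] [ 0.5023 -0.0058  0.068 ]
wrist green [483.9 114. ] [479 106  11  17 129] [0.6797 0.0848 0.068 ]
wrist green [210.8 254. ] [197 243  29  22 310] [ 0.458  -0.0296  0.068 ]
wrist red [132.3 289.1] [121 266  24  45 617] [ 0.3862 -0.0621  0.068 ]
scene blue [328.7 209.4] [325 205   8  10  62] [0.7619 0.235  0.02  ]
scene blue [382.  233.2] [378 218  10  32 140] [0.7565 0.0334 0.02  ]
scene blue [340.2 256. ] [339 254   4   5  13] [0.5977 0.0581 0.02  ]
scene blue [458.6 297.5] [432 282  60  31 740] [ 0.6459 -0.2614  0.02  ]
scene blue [419.9 341. ] [419 339   3   5  10] [ 0.4687 -0.2629  0.02  ]
scene blue [460.9 350.2] [456 346  11   9  66] [ 0.5004 -0.3419  0.02  ]
scene yel [271.8 242.3] [268 239   8   7  34] [0.5276 0.246  0.02  ]
scene yel [336.5 268.2] [335 266   4   6  17] [0.5508 0.0328 0.02  ]
scene yel [421.5 349. ] [414 347  18   5  60] [ 0.4513 -0.2772  0.02  ]
scene green [332.4 281. ] [
[... 689 characters left out ...]
]
side blue [218.7 276.7] [214 270  11  14 112] [0.7314 0.1585 0.02  ]
side yel [362.7 188.9] [361 186   5   6  22] [ 0.4792 -0.2488  0.02  ]
side yel [333.5 231.3] [329 230   9   4  21] [ 0.5153 -0.0588  0.02  ]
side yel [337. 245.] [333 244   9   3  15] [ 0.4952 -0.0128  0.02  ]
side yel [294.3 322.4] [290 319   9   8  53] [0.5265 0.2379 0.02  ]
side yel [285.8 359.3] [278 352  16  16 117] [0.5161 0.3281 0.02  ]
side green [353.4 228.2] [350 227   8   3  15] [ 0.4696 -0.0831  0.02  ]
side red [290.9 135.3] [287 131   9   9  51] [ 0.7542 -0.4632  0.02  ]
side red [397.9 238.3] [395 232   7  15  91] [ 0.3555 -0.0749  0.02  ]
side red [269.  391.9] [264 387  11  11  97] [0.5246 0.4034 0.02  ]
```

View pics/c1.png

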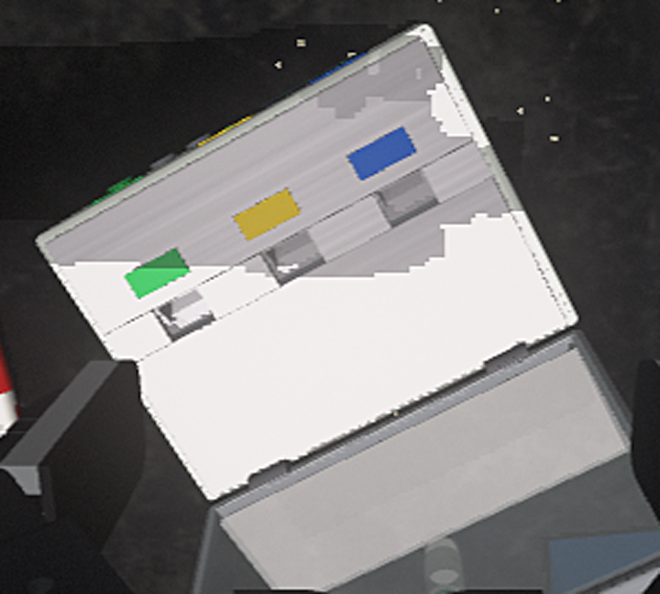

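Run:
```python
from h import *
T=Twc()
m0={k:np.array(p)/2.2+[140,130] for k,p in dict(g=(185,315),y=(294,259),b=(407,196)).items()}
for k,p in m0.items(): print(k,onz('wrist',p,T,.068))
c=onz('wrist',m0['y'],T,.068)
robot.move_to([c[0],c[1],.25],[180,0,-62+0]); T=Twc(); print(robot.sense()['joint_positions'])
im=optics.grab_frame('wrist'); np.save('T2.npy',T); cv2.imwrite('pics/wrist2.png',im[:,:,::-1])
R={'blue':((105,150,80),(125,255,255)),'yel':((18,120,100),(34,255,255)),'green':((45,120,80),(75,255,255))}
for k,r in R.items():
    for b in blobs(im,*r,60): 
        if b[1][4]<2000: print('wrist',k,b[0],b[1],onz('wrist',b[0],T,.068))
q=proj('wrist',c,T).astype(int); print(q)
x0,y0=max(q[0]-125,0),max(q[1]-90,0); print('crop',x0,y0)
cv2.imwrite('pics/c2.png',cv2.resize(im[y0:y0+190,x0:x0+250,::-1],None,fx=3,fy=3,interpolation=cv2.INTER_CUBIC))
robot.move_to([.485,-.31,.25],[180,0,113]); T=Twc()
im=optics.grab_frame('wrist'); np.save('T3.npy',T); cv2.imwrite('pics/wrist3.png',im[:,:,::-1])
robot.move_to([.52,.28,.25],[180,0,105]); T=Twc()
im=optics.grab_frame('wrist'); np.save('T4.npy',T); cv2.imwrite('pics/wrist4.png',im[:,:,::-1])
a=cv2.imread('pics/wrist3.png');b=cv2.imread('pics/wrist4.png')
cv2.imwrite('pics/c34.png',np.hstack([a[60:430,120:520],b[60:430,120:520]]))
print(robot.sense()['time_s'])
```

```text
g [ 0.4684 -0.0471  0.068 ]
y [ 0.5123 -0.0239  0.068 ]
b [0.5562 0.0011 0.068 ]
[ -18.1095   12.6231   23.2789   88.4744   -5.032    79.9479 -146.435 ]
wrist blue [476.8   2. ] [469   0  16   6  73] [ 0.4761 -0.2412  0.068 ]
wrist blue [147.  127.5] [112  92  61  59 783] [ 0.6814 -0.0191  0.068 ]
wrist blue [263.7 230.7] [253 226  24  11 154] [0.547  0.0177 0.068 ]
wrist blue [ 46.9 302.9] [ 36 289  22  24 330] [0.709  0.1895 0.068 ]
wrist yel [483.9  10.3] [480   0   8  22  75] [ 0.4674 -0.2389  0.068 ]
wrist yel [316.4 231. ] [304 226  25  11 266] [ 0.5018 -0.0059  0.068 ]
wrist yel [205.6 387.4] [198 379  16  17 181] [0.5261 0.2056 0.068 ]
wrist green [114.9 210. ] [111 204   8  13  83] [0.681  0.0659 0.068 ]
wrist green [368.  230.5] [357 226  23  10 230] [ 0.458  -0.0297  0.068 ]
[315 209]
crop 190 119
7.55
```

View pics/c2.png

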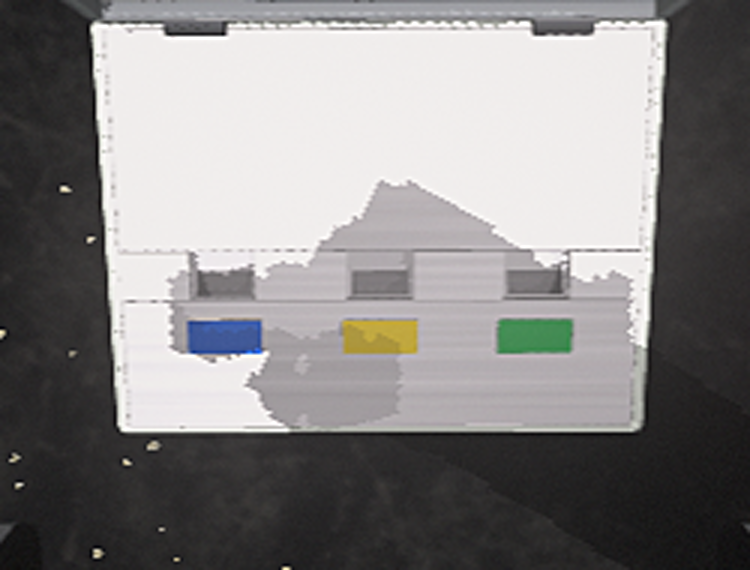

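View pics/c34.png

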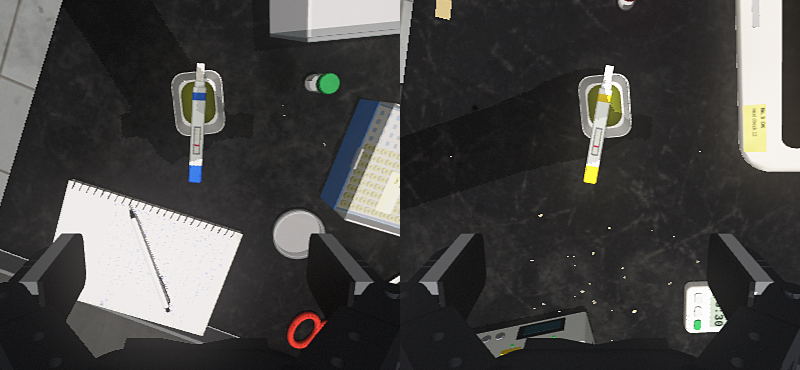

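Run:
```python
from h import *
T=np.load('T2.npy'); W=lambda u,v:onz('wrist',(190+u/3,119+v/3),T,.068)
P={k:W(*p) for k,p in dict(b=(224,275),y=(380,275),g=(536,275)).items()}
d=(W(224,336)-W(535,336))[:2]; d/=np.linalg.norm(d); ex=np.array([d[1],-d[0]]); print('inc y dir',np.degrees(np.arctan2(d[1],d[0])))
fl,fr,bl,br=W(121,430),W(641,430),W(97,25),W(664,25)
cy=[p[:2]@d for p in P.values()]; print('y',np.array(cy),[ (q[:2]@d) for q in(fl,fr,bl,br)])
print('x',[q[:2]@ex for q in(fl,fr,bl,br)])
for v in(250,270,300,320,336,352): print(v,W(380,v)[:2]@ex)
T1=np.eye(4)
# sticks
for n,Tn,r,sh in(('wrist3','T3.npy',((100,150,80),(125,255,255)),'b'),('wrist4','T4.npy',((24,120,120),(34,255,255)),'y')):
    im=cv2.imread(f'pics/{n}.png'); T=np.load(Tn); c=[b for b in blobs(im[:,:,::-1].copy(),*r,25) if 230<b[0][0]<380 and b[0][1]<280]
    for b in c: print(n,b[0],b[1],onz('wrist',b[0],T,.025))
    # white stick: tip end & head end at crop coordinates
    pts={'b':[(200,65),(195,181)],'y':[(609-400,67),(590-400,182)]}[sh]
    tip,hd=[onz('wrist',(p[0]+120,p[1]+60),T,.023) for p in pts]
    v=hd-tip; print('tip',tip,'head',hd,'len',np.linalg.norm(v),'yaw',np.degrees(np.arctan2(v[1],v[0])))
```

```text
inc y dir 27.965168375016425
y [0.4898 0.4402 0.3907] [np.float64(0.5255868406088748), np.float64(0.3541101921153585), np.float64(0.5251506436820469), np.float64(0.3550895705632346)]
x [np.float64(0.20863265708799678), np.float64(0.20862140138027357), np.float64(0.33657344493248087), np.float64(0.3366070361673503)]
250 0.26850905155563215
270 0.2621070485889802
300 0.25238977690557557
320 0.24583414252519653
336 0.2405443151589745
352 0.2352136987029054
wrist3 [318.8 156. ] [312 153  14   7  90] [ 0.4682 -0.2631  0.025 ]
wrist3 [314.9 233.8] [308 225  14  18 220] [ 0.4967 -0.3408  0.025 ]
tip [ 0.4573 -0.2344  0.023 ] head [ 0.5002 -0.3488  0.023 ] len 0.12216139156426277 yaw -69.43841363469036
wrist4 [331.2 159.5] [317 147  25  26 291] [0.524  0.3264 0.025 ]
wrist4 [310.5 234.3] [303 225  16  19 221] [0.5235 0.2437 0.025 ]
tip [0.5134 0.3569 0.023 ] head [0.5252 0.2346 0.023 ] len 0.12285587340678615 yaw -84.47722782989084
```

```bash
cat > g.py <<'E'
from h import *
th=np.radians(30); c,s=np.cos(th),np.sin(th)
M=np.array([[-c,0,-s],[0,1,0],[s,0,-c]]); g=np.array([.042-.010*s,0,.0035-.010*c])
a=np.radians(28.05); ey=np.array([np.cos(a),np.sin(a),0]); ex=np.array([ey[1],-ey[0],0]); ez=np.array([0,0,1.])
d=np.array([np.cos(np.radians(27.965)),np.sin(np.radians(27.965)),0]); ym=.4402*d+.2605*np.array([d[1],-d[0],0])+.068*ez
mouth={'y':ym,'b':ym+.05*ey}
O={'y':(np.array([.519,.2963,.018]),-84.9),'b':(np.array([.4785,-.291,.018]),-69.7)}
Rinc=np.column_stack([ex,ey,ez])
Rin=Rinc@np.array([[.5,0,-.8660254],[0,1,0],[.8660254,0,.5]])
eul=lambda R:Ro.from_matrix(R).as_euler('xyz',degrees=True)
def pick(k,up=0):
    o,y=O[k]; R=Ro.from_euler('z',y,degrees=True).as_matrix(); return o+R@g+up*ez, eul(R@M)
def ins(k,depth,up=0,dx=0):  # depth of tip below the mouth along the channel (m); dx: offset along inc back
    o=mouth[k]-depth*Rin[:,0]+.063*Rin[:,0]-.0035*Rin[:,2]
    return o+Rin@g+up*ez+dx*ex, eul(Rin@M)
def S():
    t=robot.sense(); return f"t={t['time_s']:.1f} F={t['contact_force']} gap={t['finger_gap']:.3f} gf={t['gripper_force']:.1f} p={t['tool_pos']}"
E
python3 - <<'E'
from g import *
for k in 'yb':
    for n,p in dict(pre=pick(k,.12),pk=pick(k),hi=(pick(k)[0]+[0,0,.36],ins(k,0)[1]),over=ins(k,-.01,.2),i0=ins(k,-.01),i1=ins(k,.045)).items():
        print(k,n,p[0],p[1],planner.inverse_kinematics(*p))
p=pick('y',.1); robot.gripper_to(.4,30); robot.move_to(*p); print(S())
print(robot.line_to(pick('y')[0],velocity=.08,f_stop=5),S())
robot.gripper_to(0,30); print(S())
E
```

```text
y pre [0.5223 0.2594 0.1328] [180.  -30.   95.1] [  3.8696  24.1091 -16.7014  97.4831 -27.226   58.923    8.0207]
y pk [0.5223 0.2594 0.0128] [180.  -30.   95.1] [  5.4355  33.8519 -19.1606 103.0758 -27.8318  45.137   14.6324]
y hi [0.5223 0.2594 0.3728] [-180.     30.    118.05] [-39.5834  24.4743 -11.6594  61.9692  33.4226 104.2273 -17.1932]
y over [ 0.5403 -0.0788  0.3589] [-180.     30.    118.05] [-10.0971   5.0964  -4.0571  88.4359  29.8861  80.0398  10.3413]
y i0 [ 0.5403 -0.0788  0.1589] [-180.     30.    118.05] [-10.9986  12.3723  -3.2353 108.8574  36.3633  56.746   -5.9386]
y i1 [ 0.5274 -0.0545  0.1113] [-180.     30.    118.05] [-14.3636  15.1457  -3.2983 113.1311  39.2415  52.9064 -14.0389]
b pre [ 0.4913 -0.3257  0.1328] [180.  -30.  110.3] [ 36.5092  47.6355   9.7099  56.6084 -19.8585 103.6094  65.1566]
b pk [ 0.4913 -0.3257  0.0128] [180.  -30.  110.3] [ 37.3386  53.3284   7.3999  62.9944 -18.8146  91.6346  67.6284]
b hi [ 0.4913 -0.3257  0.3728] [-180.     30.    118.05] [ 9.6188  1.0124  9.3929 90.8548 21.5833 66.8033 42.2105]
b over [ 0.5845 -0.0553  0.3589] [-180.     30.    118.05] [-11.2902  10.9669  -4.7761  81.6574  30.5197  81.7677   9.1712]
b i0 [ 0.5845 -0.0553  0.1589] [-180.     30.    118.05] [-12.8244  17.5825  -2.922  101.8824  35.8318  58.9519  -6.0096]
b i1 [ 0.5715 -0.031   0.1113] [-180.     30.    118.05] [-16.1921  20.1221  -2.5664 106.0054  38.1385  55.1004 -13.2177]
t=8.8 F=[ 0.2021  0.7554 -0.795 ] gap=0.396 gf=0.0 p=[0.5224 0.2589 0.1127]
False t=10.2 F=[-0.448   0.0726  0.4899] gap=0.397 gf=0.0 p=[0.5229 0.2596 0.0135]
t=10.6 F=[-0.404   0.9182  0.3084] gap=-0.002 gf=0.0 p=[0.5223 0.2594 0.0129]
```

Run:
```python
from g import *
w=optics.grab_frame('wrist'); s=optics.grab_frame('side'); c=cv2.resize(s[240:420,200:400],(400,360),interpolation=cv2.INTER_CUBIC)
cv2.imwrite('pics/d.png',np.hstack([w[60:420,140:540],c])[:,:,::-1])
```

```text
(no output)
```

View pics/d.png

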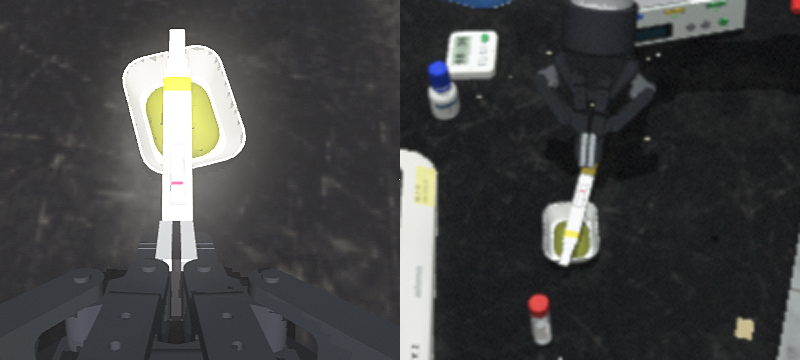

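Run:
```python
from g import *
for k,sc,si,wr,Tn in(('y',(271.8,242.3),(294.3,322.4),(310.5,234.3),'T4.npy'),('b',(460.9,350.2),(362.3,167.1),(314.9,233.8),'T3.npy')):
    rs=[ray('scene',sc,campose('scene')),ray('side',si,campose('side')),ray('wrist',wr,np.load(Tn))]
    print(k,tri(rs),tri(rs[:2]),tri(rs[1:]),tri([rs[0],rs[2]]))
robot.gripper_to(.4); print(S())
robot.line_to(pick('y',.1)[0],velocity=.2)
T=Twc(); im=optics.grab_frame('wrist'); cv2.imwrite('pics/w5.png',im[:,:,::-1]); np.save('T5.npy',T)
for b in blobs(im,(22,120,120),(34,255,255),60): print(b[0],b[1],onz('wrist',b[0],T,.025),onz('wrist',b[0],T,.012))
im=optics.grab_frame('side'); si=[b for b in blobs(im,(22,120,100),(34,255,255),8) if 270<b[0][0]<320 and b[0][1]>300]; print(si)
im=optics.grab_frame('scene'); print([b for b in blobs(im,(22,120,100),(34,255,255),8) if 250<b[0][0]<290])
```

```text
y [0.5242 0.2423 0.0242] [0.5246 0.2415 0.0243] [0.5235 0.2452 0.0304] [0.524  0.2429 0.0231]
b [ 0.4979 -0.3423  0.0243] [ 0.4988 -0.3433  0.024 ] [ 0.4979 -0.3401  0.0275] [ 0.4974 -0.3421  0.0226]
t=11.1 F=[ 0.759   1.1299 -0.2941] gap=0.400 gf=0.0 p=[0.5223 0.2594 0.0128]
[323.3 226.8] [ 298  205   48   51 1164] [0.5217 0.3124 0.025 ] [0.5216 0.3164 0.012 ]
[317.5 322.9] [308 309  20  29 575] [0.5235 0.2428 0.025 ] [0.5235 0.2433 0.012 ]
[(array([294.4, 322.6]), array([290, 319,   9,   9,  54], dtype=int32)), (array([285.9, 359.3]), array([278, 352,  16,  16, 119], dtype=int32))]
[(array([271.9, 242.3]), array([268, 240,   8,   6,  32], dtype=int32))]
```

View pics/w5.png

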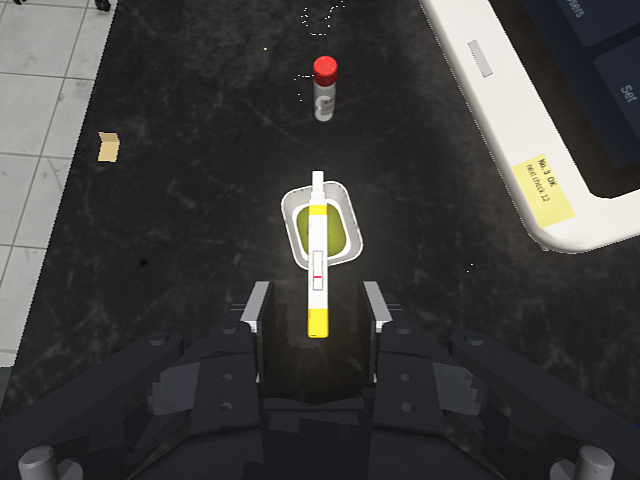

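Run:
```python
from g import *
robot.gripper_to(.17); p=[.53,.17,.05]; robot.move_to(p,[180,0,95]); print(S())
print(robot.line_to([.53,.17,-.035],velocity=.05,f_stop=5),S())
robot.line_to([.53,.17,.04],velocity=.2); print(S())
```

```text
t=12.8 F=[-0.6631  0.2903 -0.4883] gap=0.169 gf=0.0 p=[0.5296 0.1708 0.05  ]
True t=14.1 F=[-1.295  -0.6003  4.7775] gap=0.169 gf=2.5 p=[ 0.5297  0.17   -0.0234]
t=14.6 F=[-1.0181  0.2447 -0.9672] gap=0.167 gf=0.0 p=[0.5303 0.1701 0.0404]
```

```bash
sed -i 's/\.010\*s/.034*s/; s/\.010\*c/.034*c/' g.py
python3 - <<'E'
from g import *
robot.gripper_to(.4,30); robot.move_to(*pick('y',.08))
print(robot.line_to(pick('y')[0],velocity=.1,f_stop=5),S())
robot.gripper_to(0,30); print(S())
if robot.sense()['finger_gap']>.1:
    for k in 'yb':
        for p in(pick(k),ins(k,-.012,.2),ins(k,-.012),ins(k,.045)): print(planner.inverse_kinematics(*p))
    robot.line_to(pick('y',.25)[0],velocity=.25); print(S())
E
```

```text
False t=16.4 F=[ 0.2701 -0.4201  0.0799] gap=0.399 gf=0.0 p=[ 0.5218  0.2717 -0.0073]
t=16.7 F=[-0.7697 -0.6671  3.0422] gap=0.152 gf=33.9 p=[ 0.5219  0.2715 -0.0071]
[  4.8152  35.9983 -20.104  103.5195 -27.6573  42.1502  14.4498]
[-22.0401   5.409   10.8295  90.802   28.4782  76.3037  11.7037]
[-20.1157  13.9497   9.2765 110.0927  34.2392  52.1512  -3.6988]
[-23.8618  17.0999   9.7431 114.368   36.7909  47.6303 -11.6685]
[ 47.0492  54.0271 -12.833   65.5285  -5.3028  86.8502  58.855 ]
[-23.0119  11.2898  11.3467  84.0762  27.2267  77.406   11.7196]
[-21.7597  19.0961  10.0196 103.1013  32.1764  54.0521  -2.7723]
[-25.3874  22.0011  10.6787 107.2102  34.0796  49.5965  -9.777 ]
t=17.9 F=[-0.5693  0.337  -1.4043] gap=0.149 gf=33.7 p=[0.5201 0.2708 0.2402]
```

```bash
cat >> g.py <<'E'
def stickcheck(k,p):   # compare seen band & head with the nominal stick pose for tool target p
    s=robot.sense(); Rt=Ro.from_euler('xyz',s['eef_rot'],degrees=True).as_matrix(); Rs=Rt@M.T; o=s['tool_pos']-Rs@g
    print('target err mm',(s['tool_pos']-p[0])*1e3)
    T=Twc(); im=optics.grab_frame('wrist')
    r={'y':((22,120,90),(34,255,255)),'b':((100,150,80),(125,255,255))}[k]
    for x in(-.0293,.0535): print('pred',x,proj('wrist',o+Rs@[x,0,.007],T), 'tip',proj('wrist',o+Rs@[-.063,0,.0035],T))
    for b in blobs(im,*r,40): print(b[0],b[1])
    for n in('scene','side'):
        i2=optics.grab_frame(n); Tn=campose(n)
        for x in(-.0293,.0535):
            q=proj(n,o+Rs@[x,0,.007],Tn); print(n,x,q,[b[0] for b in blobs(i2,*r,5) if np.linalg.norm(b[0]-q)<12])
    return im,o,Rs
E
python3 - <<'E'
from g import *
robot.move_to(*ins('y',-.012,.15)); print(S())
p=ins('y',-.012); robot.line_to(p[0],velocity=.2); print(S())
im,o,Rs=stickcheck('y',p); cv2.imwrite('pics/w6.png',im[:,:,::-1])
print('mouth px',proj('wrist',mouth['y'],Twc()))
E
```

```text
t=19.1 F=[ 0.1199 -0.0951 -0.9422] gap=0.151 gf=33.7 p=[ 0.5461 -0.0895  0.2887]
t=20.0 F=[-0.4875  0.2625 -0.0077] gap=0.151 gf=33.6 p=[ 0.5475 -0.0901  0.141 ]
target err mm [1.0831 0.2398 1.1103]
pred -0.0293 [316.6061 145.5338] tip [316.5719  83.9673]
pred 0.0535 [316.6899 345.3962] tip [316.5719  83.9673]
[315.5  13.4] [ 288    0   56   28 1520]
[315.8 144.6] [300 137  32  17 495]
[141.7 242.4] [139 237   6  14  44]
[315.9 343.7] [ 298  317   37   54 1904]
scene -0.0293 [352.9023 256.2504] []
scene 0.0535 [371.6637 232.7751] [array([374.8, 231.3])]
side -0.0293 [329.8585 207.416 ] [array([329.4, 207.2])]
side 0.0535 [326.0389 172.4857] [array([326.9, 174.2])]
mouth px [313.4721  59.9612]
```

Run:
```python
from g import *
T=Twc(); p=ins('y',-.012); print('err',(robot.sense()['tool_pos']-p[0])*1e3, eul(Ro.from_euler('xyz',robot.sense()['eef_rot'],degrees=True).as_matrix()),p[1])
for d in(.0147,.0253): print(d,proj('wrist',ym-d*ex,T))
print('mouth',proj('wrist',ym,T))
im=cv2.imread('pics/w6.png'); cv2.imwrite('pics/c6.png',cv2.resize(im[0:190,215:415],None,fx=3,fy=3,interpolation=cv2.INTER_CUBIC))
```

```text
err [1.2643 0.249  1.6897] [179.7867  30.0656 117.945 ] [-180.     30.    118.05]
0.0147 [313.2957  25.4468]
0.0253 [313.154   -2.2611]
mouth [313.4721  59.9612]
```

View pics/c6.png

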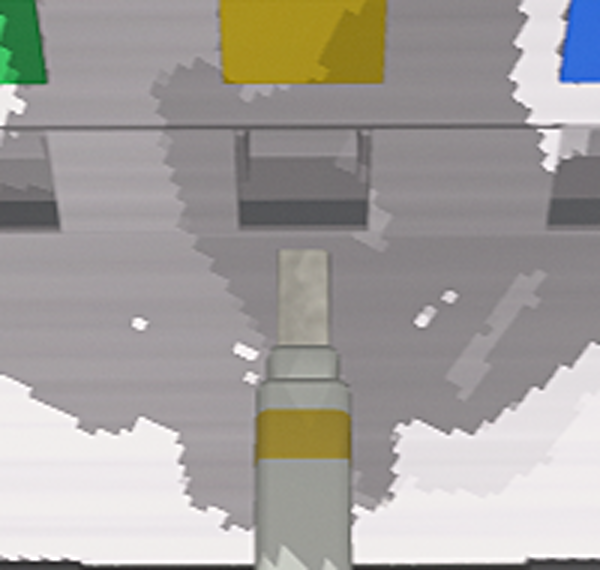

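Run:
```python
from g import *
r=robot.line_to(ins('y',.045)[0],velocity=.05,f_stop=6); print(r,S())
e=robot.sense()['tool_pos']-ins('y',.045)[0]; print('err ex,ey,ez mm',e@ex*1e3,e@ey*1e3,e[2]*1e3,'along',e@Rin[:,0]*1e3,'perp',e@Rin[:,2]*1e3)
```

```text
False t=21.4 F=[ 0.2548 -0.5233  0.5981] gap=0.151 gf=33.6 p=[ 0.5334 -0.0654  0.0909]
err ex,ey,ez mm 0.3438170391232518 0.18556509440890062 0.3682465275160196 along 0.49081936585229774 perp -0.11363102507552
```

Run:
```python
from g import *
r=robot.line_to(ins('y',.067)[0],velocity=.05,f_stop=5); print(r,S())
e=robot.sense()['tool_pos']-ins('y',.066)[0]; print('along',e@Rin[:,0]*1e3,'perp',e@Rin[:,2]*1e3,'ey',e@ey*1e3)
robot.gripper_to(.4); robot.pause(.2); print(S())
T=Twc(); im=optics.grab_frame('wrist')
for b in blobs(im,(22,120,90),(34,255,255),100): print(b[0],b[1])
q=ins('y',.066)[0]; o=q-Rin@g; print('pred head at home',proj('wrist',o+Rin@[.0535,0,.007],T))
t=Rin@M[:,2]; robot.line_to(robot.sense()['tool_pos']-.09*t,velocity=.2); print(S())
for n in('scene','side'):
    i2=optics.grab_frame(n); pq=proj(n,o+Rin@[.0535,0,.0035],campose(n)); print(n,pq,[b[0] for b in blobs(i2,(22,120,90),(34,255,255),5) if np.linalg.norm(b[0]-pq)<25])
T=Twc(); im=optics.grab_frame('wrist'); cv2.imwrite('pics/w7.png',im[:,:,::-1])
for b in blobs(im,(22,120,90),(34,255,255),100): print(b[0],b[1])
print('pred',[proj('wrist',o+Rin@[.0535,0,.007-dz]-dd*Rin[:,0]*-1,T) for dz in(0,) for dd in(0,.005)])
```

```text
True t=21.9 F=[-0.8166 -0.2741  4.3085] gap=0.150 gf=34.0 p=[ 0.5282 -0.0562  0.0721]
along 0.00820354247859029 perp -0.38197336886473554 ey -0.13735565603014227
t=22.4 F=[-0.3017  0.6237  0.3832] gap=0.400 gf=0.0 p=[ 0.5274 -0.0565  0.0718]
[321.6  73.2] [285  68  72  11 747]
[320.6 180.2] [ 289  168   64   25 1522]
[317.  343.8] [ 300  319   35   51 1768]
pred head at home [318.9215 346.4436]
t=23.1 F=[ 0.5161  0.2713 -0.9369] gap=0.396 gf=0.0 p=[ 0.5059 -0.0174  0.1494]
scene [354.9933 256.3204] [array([357.5, 258.2]), array([336.5, 268. ])]
side [329.8045 205.571 ] [array([329.2, 205.1])]
[322.4 100. ] [301  97  43   7 294]
[322. 165.] [303 158  40  15 582]
[319.7 268.5] [309 253  22  32 684]
[197.2 296.7] [192 288  14  18 165]
pred [array([321.1328, 267.2351]), array([321.1352, 275.4713])]
```

Run:
```python
from g import *
p=robot.sense()['tool_pos']; robot.line_to([p[0],p[1],.33],velocity=.25)
robot.move_to(*pick('b',.20)); print(S(),robot.sense()['joint_positions'])
robot.move_to(*pick('b',.08)); print(S(),robot.sense()['joint_positions'])
T=Twc(); im=optics.grab_frame('wrist')
for b in blobs(im,(100,150,80),(125,255,255),60): print(b[0],b[1],onz('wrist',b[0],T,.025))
o,y=O['b']; R=Ro.from_euler('z',y,degrees=True).as_matrix(); print([o+R@[x,0,.007] for x in(-.0293,.0535)])
```

```text
t=25.5 F=[-0.4443  0.5989  0.4941] gap=0.403 gf=0.0 p=[ 0.4882 -0.3126  0.1922] [ 26.5774  46.5843  31.2841  54.8529 -31.8321 112.1589  71.0048]
t=26.0 F=[-0.7006 -0.1109  0.9487] gap=0.406 gf=0.0 p=[ 0.4885 -0.3131  0.0736] [ 25.6461  51.2494  30.3557  63.6802 -32.4088  99.9889  75.3822]
[583.4 299.1] [ 551  193   89  218 9330] [ 0.6405 -0.2605  0.025 ]
[313.5 349.7] [302 328  24  34 409] [ 0.4984 -0.3445  0.025 ]
[array([ 0.4683, -0.2635,  0.025 ]), array([ 0.4971, -0.3412,  0.025 ])]
```

Run:
```python
from g import *
print(robot.line_to(pick('b')[0],velocity=.1,f_stop=5),S())
robot.gripper_to(0,30); print(S())
if robot.sense()['finger_gap']>.1:
    robot.line_to(pick('b',.33)[0],velocity=.25); print(S())
    robot.move_to(pick('b',.36)[0],ins('b',0)[1]); print(S(),robot.sense()['joint_positions'])
    robot.line_to(ins('b',-.012,.2)[0],velocity=.25)
    p=ins('b',-.012); robot.line_to(p[0],velocity=.2); robot.pause(.1); print(S(),robot.sense()['joint_positions'])
    im,o,Rs=stickcheck('b',p); cv2.imwrite('pics/w8.png',im[:,:,::-1])
    T=Twc(); print('mouth px',proj('wrist',mouth['b'],T),[proj('wrist',mouth['b']-d*ex,T) for d in(.0147,.0253)])
```

```text
False t=27.0 F=[ 0.3284  1.1845 -0.3224] gap=0.398 gf=0.0 p=[ 0.4875 -0.3149 -0.0074]
t=27.3 F=[ 0.3748 -0.9664  2.1108] gap=0.154 gf=34.0 p=[ 0.4876 -0.3149 -0.0071]Traceback (most recent call last):
  File "<stdin>", line 5, in <module>
host.PlanningError: the arm cannot follow that straight line within its joint ranges
```

Run:
```python
from g import *
robot.line_to(pick('b',.12)[0],velocity=.25)
P=pick('b',.36)[0]; R=ins('b',0)[1]
mid=pick('b',.28)[0], [180,0,115]
for p in(mid,(P,R),ins('b',-.012,.2),ins('b',-.012)): print(p[0],planner.inverse_kinematics(*p))
robot.move_to(*mid); print(S(),robot.sense()['joint_positions'])
robot.move_to(P,R); print(S(),robot.sense()['joint_positions'])
robot.move_to(*ins('b',-.012,.2)); p=ins('b',-.012); robot.line_to(p[0],velocity=.2); robot.pause(.1); print(S(),robot.sense()['joint_positions'])
im,o,Rs=stickcheck('b',p); cv2.imwrite('pics/w8.png',im[:,:,::-1])
T=Twc(); print('mouth px',proj('wrist',mouth['b'],T),[proj('wrist',mouth['b']-d*ex,T) for d in(.0147,.0253)])
```

```text
[ 0.4872 -0.3144  0.2721] [  4.3509  22.9516  39.9757  75.5777 -14.5358  86.5566  67.9116]
[ 0.4872 -0.3144  0.3521] [-21.0543  -0.8313  38.4988  95.3606  23.3342  64.7722  39.3855]
[ 0.5906 -0.0668  0.3399] [-34.128   11.6796  25.1163  84.4869  24.1812  76.1824  14.1226]
[ 0.5906 -0.0668  0.1399] [-44.0458  22.1642  38.9855 103.9131  19.0536  49.5269   8.2842]
t=28.7 F=[ 0.0277 -0.5395 -1.2549] gap=0.151 gf=33.8 p=[ 0.4867 -0.3132  0.2703] [  4.3252  23.0212  39.9316  75.7345 -14.5655  86.5507  67.9219]
t=29.3 F=[ 0.3897 -0.821   0.4325] gap=0.154 gf=33.8 p=[ 0.4864 -0.3145  0.35  ] [-23.5579  -0.7315  41.0542  95.4716  23.3583  64.8556  39.3977]
t=31.6 F=[-0.3566 -0.7924 -0.435 ] gap=0.156 gf=33.7 p=[ 0.5917 -0.0667  0.1414] [-34.8643  20.1456  26.7468 103.4881  25.3101  51.3667   2.9462]
target err mm [1.1108 0.0356 1.5305]
pred -0.0293 [316.6084 145.5334] tip [316.5741  83.9669]
pred 0.0535 [316.6926 345.3956] tip [316.5741  83.9669]
[315.   12.4] [ 288    0   55   26 1402]
[494.1 160. ] [ 389  111  251  151 7052]
[316.1 143.6] [301 136  31  16 485]
[515.5 210.9] [  397   149   243   169 13605]
[315.9 342.7] [ 298  316   37   54 1894]
scene -0.0293 [356.3546 243.9787] []
scene 0.0535 [374.5991 220.8212] [array([377.4, 219.8])]
side -0.0293 [309.1417 210.2986] [array([308.5, 210.5])]
side 0.0535 [304.9838 175.1542] [array([306.4, 176.3])]
mouth px [315.0461  61.148 ] [array([314.9706,  26.6324]), array([314.91  ,  -1.0794])]
```

Run:
```python
from g import *
r=robot.line_to(ins('b',.045)[0],velocity=.05,f_stop=6); print(r,S())
if not r:
    r=robot.line_to(ins('b',.068)[0],velocity=.05,f_stop=5); print(r,S())
e=robot.sense()['tool_pos']-ins('b',.066)[0]; print('along',e@Rin[:,0]*1e3,'perp',e@Rin[:,2]*1e3,'ey',e@ey*1e3)
```

```text
False t=33.1 F=[ 0.3211 -0.4043 -0.1106] gap=0.151 gf=33.7 p=[ 0.5775 -0.0419  0.0909]
True t=33.5 F=[-0.1156 -1.0564  4.0672] gap=0.149 gf=34.2 p=[ 0.5725 -0.0328  0.0723]
along 0.2383093029321985 perp -0.44237619813496554 ey 0.04914341977175113
```

```bash
cat > hood.py <<'E'
from g import *
C=ym+.0122*ex; C[2]=0
H=C+.065*ex+.071*ez
def hp(phi,back=0,r=.09,b0=45,off=0):
    f=-np.cos(phi)*ex+np.sin(phi)*ez; u=np.sin(phi)*ex+np.cos(phi)*ez
    be=np.radians(b0+(85-b0)*np.clip(1-phi/1.75,0,1)); t=-np.cos(be)*ex-np.sin(be)*ez
    al=be-(np.pi/2-phi)
    z=t; y=ey; x=np.cross(y,z)
    return H+r*f+(.066+.011*abs(np.sin(al))+off)*u+.023*t-back*t, eul(np.column_stack([x,y,z]))
E
python3 - <<'E'
from hood import *
q=ins('b',.066)[0]; o=q-Rin@g
robot.gripper_to(.4); robot.pause(.2)
t=Rin@M[:,2]; robot.line_to(robot.sense()['tool_pos']-.09*t,velocity=.2); print(S())
pr=lambda k:(ins(k,.066)[0]-Rin@g)+Rin@[.0535,0,.007]
T=Twc(); im=optics.grab_frame('wrist'); 
for k,r in(('b',((100,150,80),(125,255,255))),('y',((22,120,90),(34,255,255)))):
    pq=proj('wrist',pr(k),T); print(k,pq,[b[0] for b in blobs(im,*r,60) if np.linalg.norm(b[0]-pq)<40])
    for n in('side','scene'):
        i2=optics.grab_frame(n); pq=proj(n,pr(k)-.0035*Rin[:,2],campose(n)); print(n,pq,[b[0] for b in blobs(i2,*r,5) if np.linalg.norm(b[0]-pq)<15])
robot.line_to(robot.sense()['tool_pos']+[0,0,.17],velocity=.25); print(S())
# vial green
im=optics.grab_frame('side');
for b in blobs(im,(45,120,80),(75,255,255),8): print('gside',b[0])
v=np.load('T3.npy'); print('vial',tri([ray('wrist',(450,143),v),ray('scene',(423.3,291.6),campose('scene'))]))
for ph in(1.95,1.8,1.5,1.2,.9,.6,.3,0): print(ph,*hp(ph),planner.inverse_kinematics(*hp(ph)))
print(hp(1.95,.1)[0],planner.inverse_kinematics(*hp(1.95,.1)))
E
```

```text
t=34.6 F=[-1.253  -1.1925  0.4997] gap=0.399 gf=0.0 p=[0.5502 0.0063 0.1495]
b [318.8097 266.3963] [array([317.5, 267.4])]
side [309.1506 208.6248] [array([308.4, 207.9])]
scene [358.3017 244.1497] [array([361.3, 244.9])]
y [236.2693 266.2991] [array([238.1, 267.5])]
side [329.8045 205.571 ] [array([329. , 204.8])]
scene [354.9933 256.3204] [array([357.6, 258. ])]
t=35.7 F=[ 0.4814 -0.0119 -0.5546] gap=0.401 gf=0.0 p=[0.5489 0.0055 0.3171]
gside [ 84.5 225.3]
gside [353.4 228.1]
gside [ 95.9 239.4]
gside [ 58.9 313.4]
gside [ 67.2 317.5]
vial [ 0.5778 -0.2025  0.052 ]
1.95 [ 0.5885 -0.1692  0.1102] [180.   -45.   118.05] [ 28.405   62.0584   0.8048  39.8327 -26.0549 115.7554  53.6986]
1.8 [ 0.5837 -0.1602  0.1253] [180.   -45.   118.05] [ 27.999   59.9246   0.8048  42.0125 -26.2719 115.5532  53.3458]
1.5 [ 0.5721 -0.1385  0.1482] [-180.      -39.2857  118.05  ] [ 11.4579  54.2503  35.4705  53.6367 -43.9573 115.6336  65.7987]
1.2 [ 0.5579 -0.1118  0.1617] [-180.      -32.4286  118.05  ] [  2.8331  46.6197  40.7065  64.7014 -41.2188 108.283   67.2041]
0.9 [ 0.5424 -0.0826  0.1648] [-180.      -25.5714  118.05  ] [ -3.1898  37.8244  37.9969  74.8385 -34.4876  97.8417  63.5756]
0.6 [ 0.5272 -0.0541  0.157 ] [-180.      -18.7143  118.05  ] [ -9.1044  30.1011  34.945   84.1997 -28.026   86.9701  57.9287]
0.3 [ 0.5139 -0.0292  0.1391] [-180.      -11.8571  118.05  ] [-15.0403  24.1319  32.2422  92.705  -21.777   76.1883  50.8979]
0 [ 0.504  -0.0106  0.115 ] [180.    -5.   118.05] [-20.7626  20.2022  29.9535 100.088  -15.3266  66.0123  42.6729]
[ 0.6218 -0.2316  0.1809] None
```

Run:
```python
from hood import *
robot.gripper_to(0,20)
for b0 in(55,62):
    for ph in(1.92,1.6): print(b0,ph,planner.inverse_kinematics(*hp(ph,b0=b0)))
    p=hp(1.92,b0=b0); print(planner.inverse_kinematics(p[0]+.17*ez,p[1]),p)
b0=60
p=hp(1.92,b0=b0)
robot.move_to(p[0]+.17*ez,p[1]); print(S(),robot.sense()['joint_positions'])
print(robot.line_to(p[0],velocity=.15,f_stop=5),S(),robot.sense()['joint_positions'])
```

```text
55 1.92 [ 11.8313  57.1003  37.6541  51.8839 -44.1734 111.8893  67.8964]
55 1.6 [  7.6424  51.6198  39.3183  57.8831 -42.2447 109.6614  67.802 ]
None (array([ 0.5894, -0.1709,  0.1105]), array([-180.  ,  -35.  ,  118.05]))
62 1.92 [  7.737   52.2079  38.6839  58.8535 -40.3523 104.0066  68.8011]
62 1.6 [  3.9715  47.3268  39.9329  63.3837 -38.5462 102.6053  67.7858]
None (array([ 0.5906, -0.1732,  0.109 ]), array([-180.  ,  -28.  ,  118.05]))Traceback (most recent call last):
  File "<stdin>", line 8, in <module>
host.PlanningError: the arm cannot take that pose within its joint ranges
```

Run:
```python
from hood import *
b0=60
p=hp(1.92,b0=b0,off=.015); tip=p[0]-.023*Ro.from_euler('xyz',p[1],degrees=True).as_matrix()[:,2]
w=tip+.02*ex; w[2]=.235
for q in((w,[180,0,118.05]),(w-[0,0,.06],[180,-15,118.05]),p): print(q[0],planner.inverse_kinematics(*q))
robot.move_to(w,[180,0,118.05]); print(S(),robot.sense()['joint_positions'])
robot.move_to(*p); print(S(),robot.sense()['joint_positions'])
```

```text
[ 0.6117 -0.2128  0.235 ] [ -4.3328  32.5917  38.87    67.2141 -19.7946  86.5404  59.1422]
[ 0.6117 -0.2128  0.175 ] [  4.5393  45.1562  40.8876  57.9667 -33.7704  99.1373  66.1783]
[ 0.5969 -0.185   0.1042] [ 10.4005  55.3088  38.3041  54.0784 -41.9793 107.1965  68.5784]
t=37.2 F=[-1.0158  1.262   0.159 ] gap=-0.000 gf=0.0 p=[ 0.6125 -0.2103  0.235 ] [ -4.4193  32.5679  38.7282  67.1964 -19.8221  86.574   59.0941]
t=37.8 F=[0.1999 0.5874 0.883 ] gap=0.000 gf=0.0 p=[ 0.5982 -0.1828  0.1055] [ 13.3156  53.6182  30.0637  53.8007 -36.6133 105.1444  65.7151]
```

Now sweep the arc.

Run:
```python
from hood import *
b0=60
for ph in np.linspace(1.8,.12,13):
    p=hp(ph,b0=b0)
    r=robot.line_to(*p,velocity=.12,f_stop=20); s=robot.sense(); print(f"{ph:.2f}",r,f"{s['time_s']:.1f}",s['contact_force'],(s['tool_pos']-p[0])*1e3)
    if r: break
```

```text
1.80 False 38.2 [0.6848 0.482  0.3368] [2.1533 1.8432 4.0303]
1.66 False 38.5 [-0.4045 -0.8307 -0.1442] [0.8753 0.3832 1.2584]
1.52 False 38.8 [-0.6442 -0.3878 -0.2695] [0.4939 0.2785 0.3615]
1.38 False 39.1 [-0.0686 -0.6314 -0.3008] [ 0.3159  0.2761 -0.0381]
1.24 False 39.3 [-0.3605 -0.7643 -0.3989] [ 0.2717  0.315  -0.1601]
1.10 False 39.6 [ 0.3323 -0.5273 -0.7916] [ 0.2037  0.2356 -0.1894]
0.96 False 39.9 [ 0.3704 -0.6794 -0.1902] [ 0.2082  0.1573 -0.1662]
0.82 False 40.2 [-0.2069 -0.7364 -0.3033] [ 0.1754  0.1206 -0.1552]
0.68 False 40.5 [ 0.2104 -0.0098  0.7436] [ 0.1134  0.1085 -0.1549]
0.54 False 40.8 [ 0.2802  0.3594 -0.4093] [ 0.1006  0.0719 -0.1153]
0.40 False 41.0 [-0.1929  0.4026  0.2633] [ 0.0366 -0.0139 -0.0977]
0.26 False 41.3 [0.3753 0.1739 0.0333] [ 0.0181 -0.0875 -0.0282]
0.12 False 41.6 [-0.1095 -0.4417 -0.5021] [ 0.0226 -0.1544  0.0315]
```

Run:
```python
from hood import *
p=hp(0,b0=60); r=robot.line_to(*p,velocity=.1,f_stop=8); print(r,S())
if not r: r=robot.line_to(p[0]-.03*ez,velocity=.03,f_stop=6); print(r,S(),(robot.sense()['tool_pos']-p[0])*1e3)
a=optics.grab_frame('side')[150:310,240:440]; b=optics.grab_frame('scene')[190:350,290:490]
cv2.imwrite('pics/e.png',np.hstack([cv2.resize(x,(400,320),interpolation=cv2.INTER_CUBIC) for x in(a,b)])[:,:,::-1])
```

```text
False t=41.9 F=[ 0.4443 -0.0514 -0.1421] gap=-0.002 gf=0.0 p=[ 0.5041 -0.0109  0.1152]
True t=42.2 F=[-0.5661  0.5897  4.9658] gap=0.001 gf=2.3 p=[ 0.5049 -0.0117  0.1139] [ 0.8963 -1.1001 -1.1205]
```

View pics/e.png

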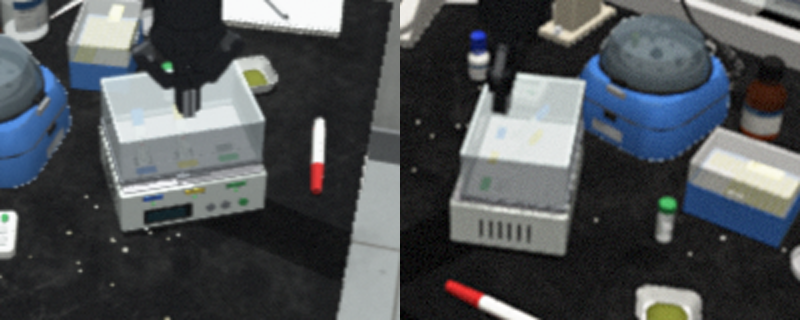

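Run:
```python
from hood import *
p=robot.sense()['tool_pos']; r=robot.line_to(p-.02*ez,velocity=.03,f_stop=12); print(r,S())
robot.line_to(p+.15*ez,velocity=.2); print(S())
pr=lambda k:(ins(k,.066)[0]-Rin@g)+Rin@[.0535,0,.0035]
for n in('side','scene'):
    im=optics.grab_frame(n)
    for k,r in(('b',((98,60,80),(125,255,255))),('y',((20,50,90),(34,255,255)))):
        pq=proj(n,pr(k),campose(n)); print(n,k,pq,[b[0] for b in blobs(im,*r,5) if np.linalg.norm(b[0]-pq)<12])
    print('vials',[b[0] for b in blobs(im,(0,150,80),(6,255,255),8)][:6],[b[0] for b in blobs(im,(45,120,60),(75,255,255),8)])
robot.close_job()
```

```text
True t=42.5 F=[-0.6117 -0.1296  4.4499] gap=-0.000 gf=2.8 p=[ 0.5049 -0.0117  0.1139]
t=43.5 F=[-0.9982  0.5167 -1.081 ] gap=0.006 gf=0.0 p=[ 0.5041 -0.0116  0.2626]
side b [309.1506 208.6248] []
side y [329.8045 205.571 ] []
vials [array([15.1, 11.7]), array([112.5,  15.3]), array([147.6,  36. ]), array([299.5, 136.2]), array([130.9, 169.1]), array([397.9, 238.3])] [array([323.7, 182.1]), array([ 84.9, 225. ]), array([ 96.2, 239.3]), array([122.7, 261.5]), array([107.6, 281.7]), array([ 61. , 314.2]), array([ 65.9, 317.1])]
scene b [358.3017 244.1497] []
scene y [354.9933 256.3204] []
vials [array([ 39.1, 151.9]), array([224.4, 211.4]), array([569.2, 325.4]), array([321.6, 335.8])] [array([154.6,  34. ]), array([306.4,  99.3]), array([ 55.8, 104.2]), array([315.6, 125.6]), array([423.5, 291.9])]
the job is handed in; nothing more can be done
```

Job handed in at 43.5 s of robot time: both sticks touched bottom in their own channels with their windows to the front, the hood is shut over them and the vials stand where they were. With the hood shut the colour check could not see the sticks, so their seating was last confirmed just before I closed it.

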